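Balance a fan hub wheel on rollers

ROBOT

A 7-joint arm with a two-finger parallel gripper is mounted at the origin on the work surface. World frame = base frame: x ahead of the robot, y to its left, z up, the work surface at z = 0. Lengths are in m, angles in rad, forces in N, time in s.
With the tool pointing down it reaches from about 0.35 to 0.9 m from the base axis. Payload 8.1 kg.
Tool frame: the origin (TCP) lies where the fingers leave the gripper's body, on its centre line; the fingertips stand 66 mm ahead of it and the grasp point (between the pads) lies 47 mm ahead of it (arm.tip_reach is the distance from the TCP to the fingertips, in m); z points along the fingers, y is the direction in which the jaws open and shut (so a half turn about z gives the same grasp; the last joint's range is limited). The gripper opens to 92 mm and grips with 3 to 60 N. Pads are 19 mm wide; open, the fingers measure 130 mm over their backs; the gripper's body (75 mm by 190 mm) begins 47 mm behind the grasp point.
Start: joints at [1.179, 0.434, 0.025, 1.573, -0.012, 1.134, -0.075], TCP at [0.178, -0.599, 0.292] pointing down, gripper open.
Joint ranges: [-2.62, 2.62], [-0.44, 2.09], [-1.27, 1.32], [0.08, 2.57], [-1.32, 4.46], [0.12, 2], [-2.74, 2.74]. Speed limits (rad/s): [2.22, 2.22, 3.01, 3.01, 3.14, 3.14, 3.14].

INTERFACE

Orientations are given as a rotation vector (axis times angle).
In Python, from cell import arm gives the robot as it stands.
- The arm moves only by the tool carry_out, never from a script. Its argument "plan" is a list of rows, each a list of 5 numbers: the shift along the world's x, y, z in cm, then the turn about the world's z in rad, then the finger opening in cm, from 0 to 9.18. In form: [[tx, ty, tz, spin, fingers], ...]. A call has 1 to 20 rows; each row is the pose to reach, as a shift and turn from the pose measured when the call began; what a row does not reach only later rows make up. A row lasts 1/10 s, in which the tool goes at most 50 mm and 8.59 degrees, less where a joint would pass 70% of its speed; a pose out of reach is approached as far as the arm can. A call with a gripper value outside its range is refused whole. The fingers move at their own pace and stop on an object; "squeeze" is the grip in N (left out, the last holds). Time passes only in rows, so rows that repeat a pose let the fingers close. It gives the time, the measured TCP pose, the force and the opening at its end, in the units of the state.
- arm.observe(): the state, without advancing time (a new reading comes with each control period).
- arm.get_image(name): name is "side" or "top"; returns (picture, depth): 480x640x3 uint8, red, green, blue; 480x640 float32, m along the optical axis (not along the pixel's ray), 0 where there is no reading.
- arm.get_calibration(name): a dict with "intrinsics" (3x3 intrinsics, pixels), "D" ([k1, k2, p1, p2, k3] as OpenCV has them; the pictures are not rectified), "rvec" (rotation vector, rad) and "tvec" (3), from world to camera coordinates, as OpenCV has them. Camera axes: x right, y down, z forward; pixel columns grow to the right and rows downward; lengths in m; the calibration is good to about 2 mm. A picture is of the moment at which its call begins. get_calibration takes no time and is no camera call.
- arm.sign_off(): hands the job in, once; it reports no verdict.
The state is a dict: "clock": time; "joints": joint angles; "dq": joint speeds; "joint_efforts": joint torques, N m; "position": TCP position; "ee_rot": TCP orientation; "force": force on the tool from outside, world axes, zero at the start; "ft_torque": the same for the moment, N m; "width": opening from 0.0 (shut) to 1.0 (fully open).
Only numpy, scipy, OpenCV 4.12 (cv2) and the standard library are available. Lean on these libraries where they do the work, as an engineer would, in place of code of your own. Each camera call takes 0.05 s, during which the arm holds its last target. There are 200 camera calls.

TASK

The greenhouse fan's hub wheel, leaning in the rack, is secretly heavier on one side. Lift it out, set it gently on the rollers of the balancing stand with its disc between the two roller pairs, let go and wait until its heavy side has turned down and it hangs still. Then push the sprung balancing clip fully home over the very top of the rim, so that the wheel stays still on its rollers with the clip upright on top; leave the flower pot, the spanner and the jar where they are.

Things in the scene. Friction and masses are not known exactly. Their poses are not given: they have to be found in the camera images.
- wheel: Aluminium disc, radius 75, 10 thick; hub radius 22, 36 long; shaft radius 7, 130 long; 0.63 kg. Origin: disc centre; x: shaft axis. A plug hidden off centre in the disc makes one side heavy. Starts in the rack, x pointing away from the robot and 0.38 rad up, so its top leans to the robot: grip the free upper rim across its thickness, fingers along the disc, and draw it out along the disc.
- rack: Fixed dark leaning rack, base 150 x 140 x 8 mm. Origin at bench level, 92 mm below the leaning wheel's centre; x points away from the robot. Two posts carry the wheel's back (robot side) 48 mm either side of the shaft, ending 15 mm above it along the disc; rubber pads carry the rim; lips hold its lower edge in front.
- stand: Fixed grey stand, base 150 (x) x 110 x 10 mm, end plates 103 high at x = +-52. Origin: centre of underside. At x = +-42 a pair of rollers (radius 15, 10 wide, axes along x, 32 apart, 100 up). The shaft nests in both pairs along x, either way round. They turn freely with slight drag: the wheel swings (period about 1 s) and settles in some 2 to 4 s.
- stand_rest (a point): Where the wheel's centre lies once its shaft rests on the rollers with the disc midway between the pairs: 115 mm above the bench (top of the rim at 190 mm). Axes as the stand's.
- clip: Steel clip, 43 g, standing on the bench: block 22 (x) x 30 (y) x 24 mm on two 20 mm legs. Origin: centre of underside, z up. The slot between the legs runs along y and goes over the rim, x along the shaft (either way round), slot middle at x = 0. The -x leg is a spring leaf: mouth 15 mm, throat 9 mm; pushing it home takes 2 to 10 N. Grip the block across x, above the legs, not the leaf.
- clip_seat (a point): Middle of the clip block's underside, 20 mm above the clip's origin; it touches the outside of the rim, 75 mm from the wheel's centre, when the clip is fully home.
- pot: Bystander: black nursery pot, 86 mm across and 76 mm tall, with a plant; leave it alone. Origin: centre of its underside.
- spanner: Bystander: steel spanner 170 mm long lying on the bench; leave it alone.
- grease_jar: Bystander: grey jar, radius 32 mm, 70 mm tall; leave it alone. Origin: centre of its underside.

How it is judged:
By the outcome, as a careful person would: the job done as asked, in the order asked, and still so for the second after the job is handed in, with the robot touching nothing.
It also fails if it takes over 64 s, if anything falls off the work surface, if the arm or the gripper's body presses on something with over 40 N, if the wrist force passes 120 N, or if a joint passes its speed limit or range.

## Working session

There is one attempt and no reset: what is moved stays moved. The work goes in short steps, Python scripts to look and compute and a tool call to move; the robot and the scene stay as the last step left them, time stands still between calls to the robot, and variables do not carry over. Pictures are saved under pics/ and viewed, about 8 in all and at most 12, crops included, and the job is handed in when it is done.

Besides the shell and the picture viewer there is one more tool, called after ">>>" as name([rows], argument=value, ...), one row to a line, values as JSON. carry_out: Moves the arm, as the interface text tells. Its arguments: {"type":"object","properties":{"plan":{"type":"array"},"squeeze":{"type":"number"}},"required":["plan"]}

```bash
mkdir -p pics
cat > h.py <<'E'
import numpy as np,cv2
from cell import arm
def cap(n,f):
    p,d=arm.get_image(n); cv2.imwrite(f'pics/{f}.png',p[...,::-1]); np.savez(f'pics/{f}.npz',p=p,d=d); return p,d
def cloud(n,d):
    c=arm.get_calibration(n);K=np.array(c['intrinsics']);D=np.array(c['D'],float)
    h,w=d.shape;u,v=np.meshgrid(np.arange(w),np.arange(h))
    q=cv2.undistortPoints(np.stack([u,v],-1).reshape(-1,1,2).astype(np.float64),K,D).reshape(h,w,2)
    P=np.dstack([q*d[...,None],d]);R=cv2.Rodrigues(np.array(c['rvec'],float))[0]
    W=(P-np.array(c['tvec'],float).reshape(3))@R; W[d<=0]=np.nan; return W
def proj(n,X):
    c=arm.get_calibration(n)
    return cv2.projectPoints(np.array(X,float).reshape(-1,1,3),np.array(c['rvec'],float),np.array(c['tvec'],float),np.array(c['intrinsics']),np.array(c['D'],float))[0].reshape(-1,2)
E
python3 - <<'E'
from h import *
a,_=cap('side','s0');b,_=cap('top','t0')
for n in('side','top'):
    c=arm.get_calibration(n);R=cv2.Rodrigues(np.array(c['rvec'],float))[0];print(n,-R.T@np.array(c['tvec']).reshape(3),R[2])
s=arm.observe();print({k:np.round(v,3) for k,v in s.items()},arm.tip_reach)
E
ls
```

```text
side [ 0.54040022 -0.82208299  0.98840787] [ 0.06265817  0.67743063 -0.73291316]
top [0.38757321 0.0179249  1.09542177] [ 0.22407484 -0.02180536 -0.97432797]
{'clock': np.float64(0.1), 'joints': array([ 1.179,  0.435,  0.025,  1.574, -0.012,  1.134, -0.075]), 'dq': array([-0.001, -0.002, -0.   , -0.002,  0.   ,  0.001, -0.   ]), 'joint_efforts': array([ 3.0000e-03, -6.6913e+01,  9.8800e-01, -3.1515e+01, -6.0000e-02,
        3.7000e-02,  0.0000e+00]), 'position': array([ 0.178, -0.599,  0.292]), 'ee_rot': array([-3.108e+00, -4.520e-01,  1.000e-03]), 'force': array([ 0.083, -0.253, -0.423]), 'ft_torque': array([-0.002,  0.02 ,  0.051]), 'width': np.float64(0.998)} 0.0655
h.py
pics
```

View pics/s0.png

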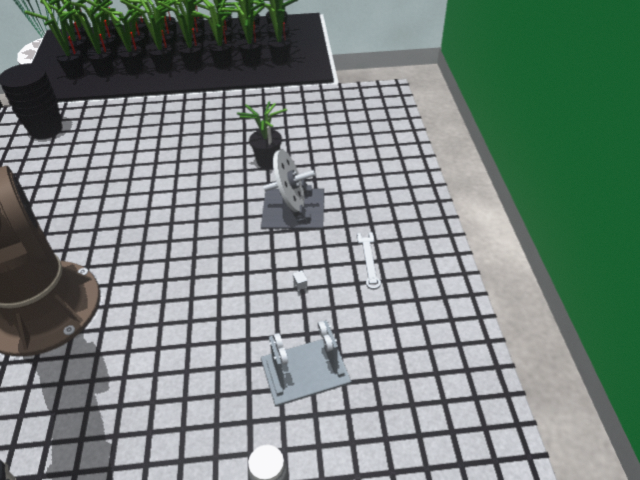

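View pics/t0.png

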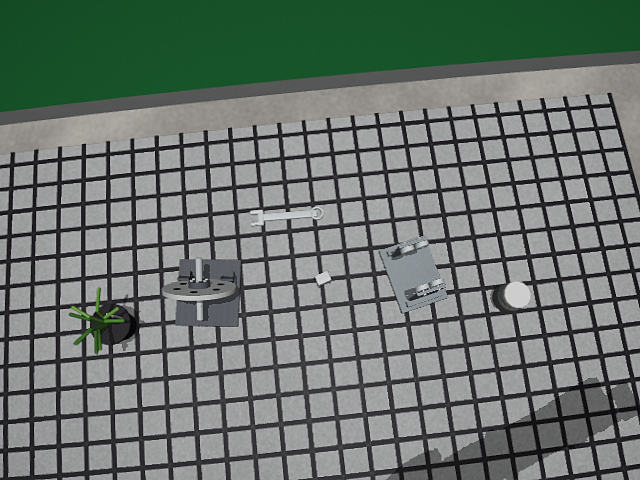

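The side view shows the wheel at (290,180), the clip at (300,280), the stand at (305,370) and the jar at (266,463). The top view shows the wheel at (200,290), the clip at (323,278), the stand at (415,275), the jar at (515,295) and the pot at (112,322).

Run:
```python
from h import *
T=np.load('pics/t0.npz');S=np.load('pics/s0.npz')
Wt=cloud('top',T['d']);Ws=cloud('side',S['d'])
def sub(W,u0,u1,v0,v1): return W[v0:v1,u0:u1].reshape(-1,3)
def rect(p):
    r=cv2.minAreaRect((p[:,:2]*1000).astype(np.float32));return np.round(r[0],1),np.round(r[1],1),round(r[2],1)
f=lambda p:p[np.isfinite(p).all(1)]
for nm,W,b in(('top',Wt,(300,345,260,295)),('side',Ws,(280,320,262,300))):
    p=f(sub(W,*b));print('bench z',np.median(p[:,2]));q=p[(p[:,2]>.034)];print('clip',nm,len(q),q.mean(0),np.median(q[:,2]),rect(q))
for nm,W,b in(('top',Wt,(370,460,225,320)),('side',Ws,(250,360,310,405))):
    p=f(sub(W,*b));
    q=p[(p[:,2]>.005)&(p[:,2]<.016)];print('standbase',nm,len(q),rect(q))
    q=p[p[:,2]>.05];print('standtop',len(q),rect(q),q[:,2].max())
for nm,W,b in(('top',Wt,(150,245,250,330)),('side',Ws,(255,330,145,230))):
    p=f(sub(W,*b)); q=p[(p[:,2]>.004)&(p[:,2]<.013)];print('rackbase',nm,len(q),rect(q))
    # disc plane ransac
    q=p[p[:,2]>.04];best=0;rng=np.random.default_rng(0)
    for i in range(1500):
        s=q[rng.choice(len(q),3,False)];n=np.cross(s[1]-s[0],s[2]-s[0]);n/=np.linalg.norm(n)+1e-12
        if not .2<abs(n[2])<.55:continue
        m=abs((q-s[0])@n)<.002
        if m.sum()>best:best=m.sum();M=m
    r=q[M];c=r.mean(0);n=np.linalg.svd(r-c)[2][2];n*=np.sign(n[2]);print('disc',nm,best,len(q),c,n,r.min(0),r.max(0))
    print(' highest',q[np.argsort(-q[:,2])[:15]].mean(0),q[:,2].max())
p=f(sub(Wt,60,140,285,360));q=p[p[:,2]>.03];print('pot',q.min(0),q.max(0))
p=f(sub(Wt,490,540,275,320));q=p[p[:,2]>.06];print('jar',rect(q),q[:,2].max())
p=f(sub(Wt,240,330,200,235));q=p[p[:,2]>.004];print('spanner',rect(q),q[:,2].max())
cr=cv2.resize(T['p'][240:340,140:460],None,fx=2.5,fy=2.5,interpolation=cv2.INTER_CUBIC)
cs=cv2.resize(S['p'][140:410,230:390],None,fx=2.0,fy=2.0,interpolation=cv2.INTER_CUBIC)
o=np.zeros((600,800,3),np.uint8);o[:250]=cr
a=cv2.resize(S['p'][140:235,245:335],None,fx=3.6,fy=3.6);o[255:255+342,:324]=a
b=cv2.resize(S['p'][260:410,250:360],None,fx=2.2,fy=2.2);o[255:255+330,340:340+242]=b
cv2.imwrite('pics/c1.png',o[...,::-1])
```

```text
bench z -0.0005594798386805586
clip top 145 [ 0.55722245 -0.01713505  0.04271844] 0.043186329048373474 (array([557.6, -17.4]), array([22.4, 30.1]), 17.9)
bench z 0.001273261549818622
clip side 152 [ 0.55624842 -0.02190631  0.04322383] 0.04395866702255345 (array([556.1, -18.6]), array([22.5, 34.9]), 17.5)
standbase top 2286 (array([ 561.4, -224.8]), array([171.2, 224.1]), 74.9)
standtop 652 (array([ 550.5, -219.4]), array([116.2,  63. ]), 12.7) 0.11707262417343818
standbase side 3006 (array([ 551.4, -186.8]), array([217.8, 218.2]), 84.2)
standtop 882 (array([ 550.2, -222.4]), array([114.2,  64.7]), 12.7) 0.11808962587679786
rackbase top 2436 (array([568.4, 265. ]), array([216.8, 176.7]), 82.6)
disc top 895 1653 [0.55122176 0.23731437 0.11005767] [ 0.91761962 -0.11156483  0.38148071] [0.52558659 0.1663901  0.04029092] [0.58742316 0.31440415 0.16356289]
 highest [0.52887907 0.23904392 0.16223029] 0.16356288718454617
rackbase side 1950 (array([557.6, 329.1]), array([330.1, 200.1]), 83.7)
disc side 759 1711 [0.55153004 0.22738922 0.10578518] [ 0.92418053 -0.11594689  0.36393222] [0.52633319 0.16144381 0.04064353] [0.58443256 0.31069386 0.16673067]
 highest [0.52967579 0.23763913 0.16369527] 0.1667306662986377
pot [0.43891776 0.37797751 0.03066464] [0.56256973 0.48245787 0.17319931]
jar (array([ 472.9, -420.3]), array([53.4, 55.8]), 3.1) 0.07474736585165252
spanner (array([713.1,  54.4]), array([205.9,  80.7]), 82.3) 0.013351089382587106
```

View pics/c1.png

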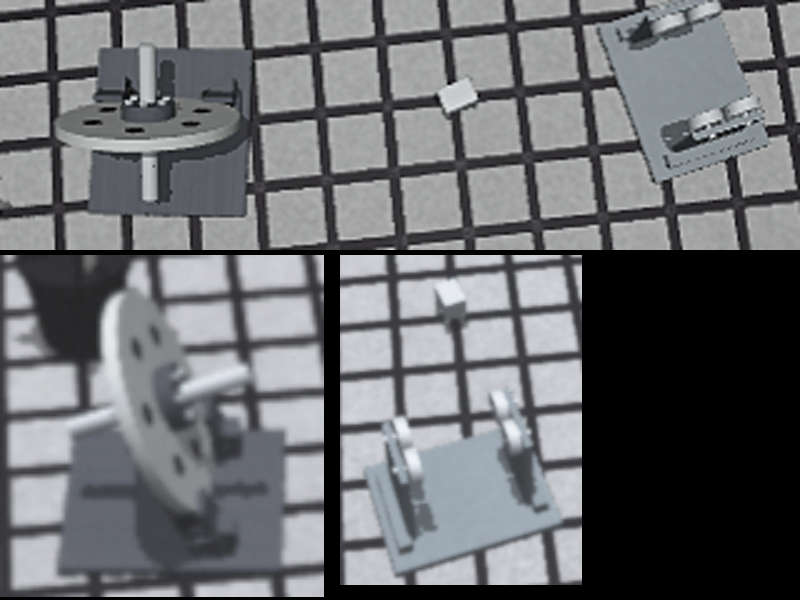

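The measurements agree with the given sizes. The wheel's rim top is at about (0.525, 0.240, 0.163) with shaft yaw −0.12. The stand is at (0.550, −0.221) with yaw 0.222, and the clip is at (0.557, −0.018) with yaw 0.31. In the crop the clip's top is a 22 x 30 rectangle near (458,95), and the stand's roller pairs are clear. I'll move above the wheel next.

>>> carry_out([
  [4, 4.5, 1, 0, 9],
  [8, 9, 2, 0.1, 9],
  [12, 13, 2, 0.2, 9],
  [16, 17.5, 2, 0.3, 8],
  [19, 22, 2, 0.4, 7],
  [22, 27, 2, 0.5, 6],
  [24, 32, 2, 0.6, 5],
  [26, 37, 2, 0.7, 5],
  [28, 42, 2, 0.8, 5],
  [29, 47, 2, 0.9, 5],
  [30, 52, 2, 1.0, 5],
  [31, 57, 2, 1.1, 5],
  [32, 62, 2, 1.16, 5],
  [33, 67, 2, 1.16, 5],
  [34, 72, 2, 1.16, 5],
  [34.5, 77, 2, 1.16, 5],
  [35, 81, 2, 1.16, 5],
  [35, 83.9, 2, 1.16, 5],
  [35, 83.9, 2, 1.16, 5],
  [35, 83.9, 2, 1.16, 5],
], squeeze=20)

```text
clock: 2.1
position: [0.5264, 0.2464, 0.3112]
ee_rot: [-2.342, -2.088, -0.001]
force: [0.2, -1.8, 0.7]
width: 0.546
```

>>> carry_out([
  [0.15, -0.65, -1, 0, 5],
  [0.15, -0.65, -1, 0, 5],
  [0.15, -0.65, -1, 0, 5],
  [0.15, -0.65, -1, 0, 5],
])

```text
clock: 2.5
position: [0.5281, 0.2386, 0.3012]
ee_rot: [-2.344, -2.086, -0.0]
force: [-0.4, -0.5, 0.3]
width: 0.548
```

Run:
```python
from h import *
s=arm.observe();print({k:np.round(s[k],4) for k in('position','ee_rot','force','joints','width','dq')})
a,_=cap('side','s1');b,_=cap('top','t1')
o=np.zeros((400,800,3),np.uint8)
o[:,:400]=cv2.resize(a[120:240,230:350],(400,400),interpolation=cv2.INTER_CUBIC)
o[:,400:]=cv2.resize(b[220:340,140:260],(400,400),interpolation=cv2.INTER_CUBIC)
cv2.imwrite('pics/c2.png',o[...,::-1])
```

```text
{'position': array([0.5281, 0.2386, 0.3012]), 'ee_rot': array([-2.3439e+00, -2.0859e+00, -1.0000e-04]), 'force': array([-0.3589, -0.5307,  0.2642]), 'joints': array([-0.0989,  0.4203, -0.5826,  1.6371,  0.2432,  1.1586, -0.856 ]), 'width': np.float64(0.5483), 'dq': array([-0.0052, -0.0036, -0.0045, -0.0079, -0.0006, -0.0006, -0.0007])}
```

View pics/c2.png

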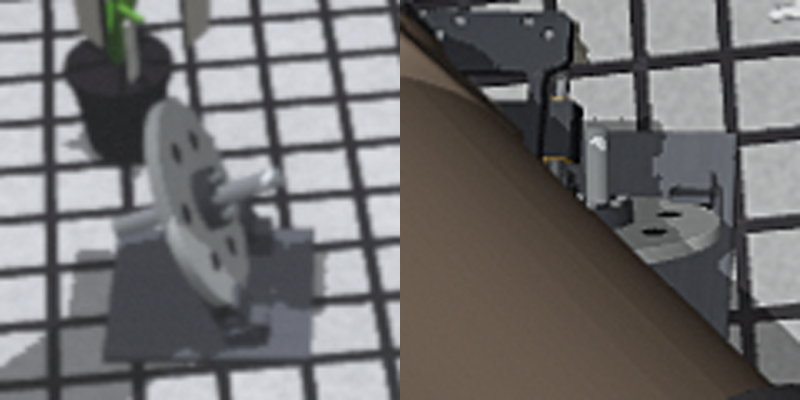

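The side crop shows the two fingertips at (95,20) and (195,20) either side of the rim top at (165,100), still above it. I'll descend and grip lightly.

>>> carry_out([
  [0, 0.1, -2, 0, 5],
  [0, 0.1, -4.5, 0, 5],
  [0, 0.1, -7, 0, 5],
  [0, 0.1, -8.7, 0, 5],
  [0, 0.1, -8.7, 0, 4],
  [0, 0.1, -8.7, 0, 2],
  [0, 0.1, -8.7, 0, 1],
  [0, 0.1, -8.7, 0, 0],
  [0, 0.1, -8.7, 0, 0],
  [0, 0.1, -8.7, 0, 0],
  [0, 0.1, -8.7, 0, 0],
  [0, 0.1, -8.7, 0, 0],
], squeeze=20)

```text
clock: 3.8
position: [0.5281, 0.2404, 0.215]
ee_rot: [-2.343, -2.087, -0.002]
force: [-1.9, -0.9, 6.5]
width: 0.145
```

>>> carry_out([
  [-0.2, 0.02, 0.5, 0, 0],
  [-0.4, 0.05, 1.0, 0, 0],
  [-0.6, 0.07, 1.5, 0, 0],
  [-0.8, 0.1, 2.0, 0, 0],
  [-1.0, 0.12, 2.5, 0, 0],
  [-1.2, 0.15, 3.0, 0, 0],
  [-1.4, 0.17, 3.5, 0, 0],
  [-1.4, 0.17, 3.5, 0, 0],
], squeeze=20)

```text
clock: 4.6
position: [0.5139, 0.2425, 0.2511]
ee_rot: [-2.343, -2.087, -0.004]
force: [1.1, -0.5, -3.4]
width: 0.144
```

Run:
```python
from h import *
s=arm.observe();print({k:np.round(s[k],4) for k in('position','force','width')})
a,_=cap('side','s2')
cv2.imwrite('pics/c3.png',cv2.resize(a[100:240,230:370],(560,560),interpolation=cv2.INTER_CUBIC)[...,::-1])
```

```text
{'position': array([0.5139, 0.2425, 0.2511]), 'force': array([ 1.1448, -0.4747, -3.3671]), 'width': np.float64(0.1444)}
```

View pics/c3.png

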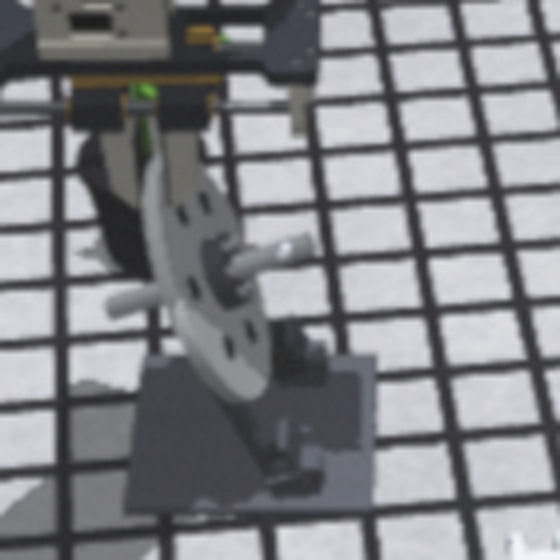

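The rim is held and has been drawn out of the lips, which are at (300,470); the disc's bottom is at (245,395). I'll lift it straight up and slightly away from the posts.

>>> carry_out([
  [0.3, 0, 1, 0, 0],
  [0.5, 0, 2, 0, 0],
  [0.5, 0, 3, 0, 0],
  [0.5, 0, 4.5, 0, 0],
  [0.5, 0, 6, 0, 0],
  [0.5, 0, 7.5, 0, 0],
  [0.5, 0, 9, 0, 0],
  [0.5, 0, 10.5, 0, 0],
  [0.5, 0, 12, 0, 0],
  [0.5, 0, 13.5, 0, 0],
  [0.5, 0, 15, 0, 0],
  [0.5, 0, 15, 0, 0],
  [0.5, 0, 15, 0, 0],
], squeeze=25)

```text
clock: 5.95
position: [0.5185, 0.2426, 0.4006]
ee_rot: [-2.342, -2.088, -0.003]
force: [0.2, 0.4, -6.3]
width: 0.106
```

>>> carry_out([
  [0, 0, 0, 0, 0],
  [0, 0, 0, 0, 0],
  [0, 0, 0, 0, 0],
  [0, 0, 0, 0, 0],
  [0, 0, 0, 0, 0],
], squeeze=50)

```text
clock: 6.45
position: [0.5184, 0.2425, 0.4005]
ee_rot: [-2.342, -2.088, -0.002]
force: [-0.6, 0.7, -6.6]
width: 0.102
```

Run:
```python
from h import *
s=arm.observe();print({k:np.round(s[k],4) for k in('position','force','width','ft_torque','joints')})
a,d=cap('side','s3')
cv2.imwrite('pics/c4.png',cv2.resize(a[20:240,200:420],(560,560),interpolation=cv2.INTER_CUBIC)[...,::-1])
```

```text
{'position': array([0.5184, 0.2425, 0.4005]), 'force': array([-0.6478,  0.7127, -6.6494]), 'width': np.float64(0.1018), 'ft_torque': array([-0.0865, -0.1311,  0.0026]), 'joints': array([-0.096 ,  0.3448, -0.6001,  1.4946,  0.1919,  1.3614, -0.8229])}
```

View pics/c4.png

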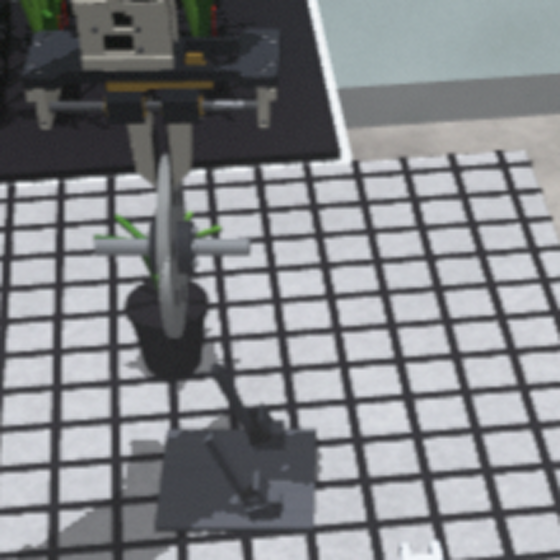

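The wheel hangs upright, with the shaft level from (95,245) to (248,245). Next I'll find its centre relative to the TCP.

Run:
```python
from h import *
z=np.load('pics/s3.npz');W=cloud('side',z['d'])
s=arm.observe();t=s['position'];r=cv2.Rodrigues(np.array(s['ee_rot']))[0];j=r[:2,1];j=j*np.sign(j[0]);k=np.array([-j[1],j[0]]);print('jaw yaw',np.arctan2(j[1],j[0]),'tool z',r[:,2])
p=W[60:180,220:330].reshape(-1,3);p=p[np.isfinite(p).all(1)]-t
q=np.c_[p[:,:2]@j,p[:,:2]@k,p[:,2]]
q=q[(abs(q[:,0])<.08)&(abs(q[:,1])<.1)&(q[:,2]<-.0)&(q[:,2]>-.25)]
sh=q[(abs(q[:,0])>.025)&(q[:,2]<-.08)]
print('shaft pts',len(sh));
for m in(sh[sh[:,0]<0],sh[sh[:,0]>0]): print(len(m),np.median(m,0),m.min(0),m.max(0))
d=q[(abs(q[:,0])<.012)&(q[:,2]<-.07)];print('disc',len(d),np.percentile(d,[1,50,99],axis=0))
lo=d[d[:,2]<np.percentile(d[:,2],3)];print(lo.mean(0))
```

```text
jaw yaw -0.11465428983546108 tool z [-0.00164974  0.00423992 -0.99998965]
shaft pts 265
126 [-0.04411311 -0.00484504 -0.1260406 ] [-0.0634533  -0.01207148 -0.13685171] [-0.02502038  0.00496913 -0.12012373]
139 [ 0.04655036 -0.00464794 -0.12712372] [ 0.02530108 -0.01178763 -0.13819307] [ 0.0663386   0.00330187 -0.11998733]
disc 565 [[-0.01089905 -0.07703731 -0.1966692 ]
 [ 0.00600504 -0.0473454  -0.11819869]
 [ 0.01062721  0.06562288 -0.07182306]]
[ 0.00597381 -0.00157705 -0.19587217]
```

>>> carry_out([
  [0.1, -1, 0, 0, 0],
  [0.2, -3, 0, 0.03, 0],
  [0.5, -6, 0, 0.06, 0],
  [0.8, -9, 0, 0.09, 0],
  [1, -12, 0, 0.12, 0],
  [1.2, -15, 0, 0.15, 0],
  [1.4, -18.5, 0, 0.18, 0],
  [1.6, -22, 0, 0.21, 0],
  [1.8, -25.5, 0, 0.24, 0],
  [2, -29, 0, 0.27, 0],
  [2.2, -32.5, 0, 0.3, 0],
  [2.5, -36, 0, 0.32, 0],
  [2.7, -39, 0, 0.337, 0],
  [2.9, -42, 0, 0.337, 0],
  [3.1, -44.5, 0, 0.337, 0],
  [3.15, -45.7, 0, 0.337, 0],
  [3.15, -46.3, 0, 0.337, 0],
  [3.15, -46.3, 0, 0.337, 0],
  [3.15, -46.3, 0, 0.337, 0],
  [3.15, -46.3, 0, 0.337, 0],
])

```text
clock: 8.5
position: [0.5501, -0.2188, 0.4007]
ee_rot: [-1.956, -2.453, -0.002]
force: [-0.6, 0.4, -6.7]
width: 0.102
```

>>> carry_out([
  [0, 0, -2, 0, 0],
  [0, 0, -4, 0, 0],
  [0, 0, -6, 0, 0],
  [0, 0, -8, 0, 0],
  [0, 0, -10, 0, 0],
  [0, 0, -11.5, 0, 0],
  [0, 0, -12, 0, 0],
  [0, 0, -12, 0, 0],
  [0, 0, -12, 0, 0],
])

```text
clock: 9.4
position: [0.5507, -0.2184, 0.2817]
ee_rot: [-1.956, -2.454, -0.003]
force: [0.5, 0.4, -5.1]
width: 0.104
```

Run:
```python
from h import *
s=arm.observe();print({k:np.round(s[k],4) for k in('position','force','width','ee_rot')})
r=cv2.Rodrigues(np.array(s['ee_rot']))[0];print(np.arctan2(r[1,1],r[0,1]))
a,d=cap('side','s4')
cv2.imwrite('pics/c5.png',cv2.resize(a[220:410,210:400],(570,570),interpolation=cv2.INTER_CUBIC)[...,::-1])
```

```text
{'position': array([ 0.5507, -0.2184,  0.2817]), 'force': array([ 0.5451,  0.4354, -5.1122]), 'width': np.float64(0.1037), 'ee_rot': array([-1.9558, -2.4543, -0.0032])}
0.22511310322187733
```

View pics/c5.png

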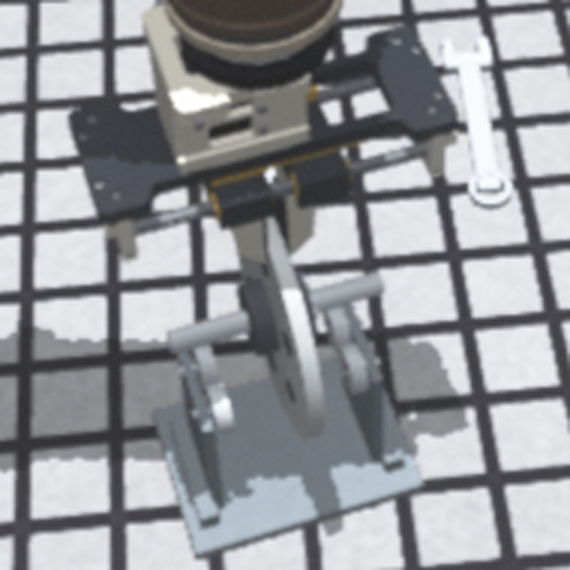

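Run:
```python
from h import *
z=np.load('pics/s4.npz');W=cloud('side',z['d']);c=np.array([.5503,-.2215]);j=np.array([np.cos(.222),np.sin(.222)]);k=np.array([-j[1],j[0]])
p=W[270:405,250:360].reshape(-1,3);p=p[np.isfinite(p).all(1)]
q=np.c_[(p[:,:2]-c)@j,(p[:,:2]-c)@k,p[:,2]]*1000
for s in(-1,1):
    m=q[(s*q[:,0]>24)&(s*q[:,0]<70)&(abs(q[:,1])<40)]
    h=m[m[:,2]>135];print('shaft',s,len(h),np.percentile(h,[2,50,98],axis=0).round(1).tolist())
# ref: stand from initial image, rollers
for f,n,b in(('s0','side',(310,405,250,360)),('t0','top',(225,320,370,460))):
    W=cloud(n,np.load(f'pics/{f}.npz')['d']);p=W[b[0]:b[1],b[2]:b[3]].reshape(-1,3);p=p[np.isfinite(p).all(1)]
    q2=np.c_[(p[:,:2]-c)@j,(p[:,:2]-c)@k,p[:,2]]*1000;q2=q2[q2[:,2]>60]
    for s in(-1,1):
        m=q2[(s*q2[:,0]>30)];print(n,s,len(m),np.percentile(m,[1,50,99],axis=0).round(1).tolist())
d=q[(abs(q[:,0])<14)&(q[:,2]>60)];print('disc',np.percentile(d,[1,50,99],axis=0).round(1).tolist())
```

```text
shaft -1 867 [[-69.1, -34.9, 151.1], [-45.9, -22.3, 308.6], [-24.9, 5.4, 335.4]]
shaft 1 415 [[24.3, -35.4, 149.2], [40.0, -22.0, 294.3], [66.8, 6.7, 307.6]]
side -1 424 [[-56.2, -32.7, 62.1], [-49.0, -11.3, 103.5], [-37.3, 28.7, 117.3]]
side 1 415 [[35.2, -32.8, 62.3], [43.9, -12.3, 103.8], [55.5, 27.7, 116.9]]
top -1 320 [[-56.7, -27.8, 65.2], [-46.5, 4.7, 102.8], [-36.6, 33.3, 115.8]]
top 1 316 [[37.1, -28.2, 66.0], [46.5, 4.9, 103.5], [58.2, 33.1, 115.7]]
disc [[-13.7, -71.5, 87.9], [-3.9, -23.7, 205.7], [13.2, 52.5, 324.5]]
```

Run:
```python
from h import *
z=np.load('pics/s4.npz');W=cloud('side',z['d']);c=np.array([.5503,-.2215]);j=np.array([np.cos(.222),np.sin(.222)]);k=np.array([-j[1],j[0]])
p=W[270:405,250:360].reshape(-1,3);p=p[np.isfinite(p).all(1)]
q=np.c_[(p[:,:2]-c)@j,(p[:,:2]-c)@k,p[:,2]]*1000
for s in(-1,1):
    m=q[(s*q[:,0]>24)&(s*q[:,0]<72)&(abs(q[:,1])<20)&(q[:,2]>135)&(q[:,2]<180)]
    print(s,len(m),np.percentile(m,[2,50,98],axis=0).round(1).tolist())
    # fit centre k,z with radius 7
    from scipy.optimize import least_squares
    f=least_squares(lambda x:np.hypot(m[:,1]-x[0],m[:,2]-x[1])-7,[0,155],loss='soft_l1');print(f.x)
```

```text
-1 187 [[-62.7, -5.8, 148.2], [-43.9, -0.8, 156.4], [-25.3, 7.8, 160.1]]
[  2.4427537  151.42136908]
1 182 [[24.5, -4.6, 148.1], [44.6, -0.4, 156.1], [64.2, 7.9, 160.3]]
[  3.54651425 151.26420364]
```

>>> carry_out([
  [0.1, -0.35, -0.5, 0, 0],
  [0.1, -0.35, -1, 0, 0],
  [0.1, -0.35, -1.5, 0, 0],
  [0.1, -0.35, -2, 0, 0],
  [0.1, -0.35, -2.5, 0, 0],
  [0.1, -0.35, -2.8, 0, 0],
  [0.1, -0.35, -3.1, 0, 0],
  [0.1, -0.35, -3.2, 0, 0],
  [0.1, -0.35, -3.3, 0, 0],
  [0.1, -0.35, -3.3, 0, 0],
])

```text
clock: 10.45
position: [0.5518, -0.2221, 0.2489]
ee_rot: [-1.956, -2.455, -0.003]
force: [0.3, 0.4, -6.3]
width: 0.105
```

Full weight is still on the gripper. I'll lower further in small steps.

>>> carry_out([
  [0, 0, -0.1, 0, 0],
  [0, 0, -0.2, 0, 0],
  [0, 0, -0.3, 0, 0],
  [0, 0, -0.4, 0, 0],
  [0, 0, -0.4, 0, 0],
])

```text
clock: 10.95
position: [0.5519, -0.2221, 0.2456]
ee_rot: [-1.957, -2.455, -0.003]
force: [-2.9, -0.5, 1.4]
width: 0.102
```

Run:
```python
from h import *
s=arm.observe();print({k:np.round(s[k],4) for k in('position','force','width')})
z,d=cap('side','s5');W=cloud('side',d);c=np.array([.5503,-.2215]);j=np.array([np.cos(.222),np.sin(.222)]);k=np.array([-j[1],j[0]])
p=W[250:405,250:360].reshape(-1,3);p=p[np.isfinite(p).all(1)]
q=np.c_[(p[:,:2]-c)@j,(p[:,:2]-c)@k,p[:,2]]*1000
from scipy.optimize import least_squares
for s in(-1,1):
    m=q[(s*q[:,0]>24)&(s*q[:,0]<36)&(abs(q[:,1])<9)&(q[:,2]>108)&(q[:,2]<135)]
    f=least_squares(lambda x:np.hypot(m[:,1]-x[0],m[:,2]-x[1])-7,[0,115],loss='soft_l1');print(len(m),f.x)
```

```text
{'position': array([ 0.5519, -0.2221,  0.2456]), 'force': array([-2.8851, -0.5131,  1.3614]), 'width': np.float64(0.1017)}
54 [  0.18507169 115.52375631]
48 [ -0.17089648 115.25675333]
```

It is seated, with shaft centre at z≈115 mm and k≈0 and the load transferred. I'll open the fingers gently.

>>> carry_out([
  [0, 0, 0.05, 0, 1.0],
  [0, 0, 0.05, 0, 1.1],
  [0, 0, 0.05, 0, 1.3],
  [0, 0, 0.05, 0, 1.6],
  [0, 0, 0.05, 0, 2.2],
  [0, 0, 0.05, 0, 3],
  [0, 0, 0.05, 0, 4],
  [0, 0, 0.05, 0, 4],
], squeeze=5)

```text
clock: 11.8
position: [0.5519, -0.2221, 0.2461]
ee_rot: [-1.957, -2.455, -0.004]
force: [-0.2, -0.5, -0.7]
width: 0.424
```

>>> carry_out([
  [0, 0, 1, 0, 4],
  [0, 0, 2.5, 0, 4],
  [0, 0, 4.5, 0, 4],
  [0, 1, 7, 0, 4],
  [0, 3, 9, 0.03, 4],
  [0, 6, 10, 0.06, 4],
  [0, 9, 10, 0.09, 4],
  [0.1, 12, 10, 0.09, 4],
  [0.2, 15, 10, 0.09, 4],
  [0.3, 17.5, 10, 0.09, 4],
  [0.4, 19.5, 10, 0.09, 4],
  [0.5, 20.4, 10, 0.09, 4],
  [0.5, 20.4, 10, 0.09, 4],
  [0.5, 20.4, 10, 0.09, 4],
  [0.5, 20.4, 10, 0.09, 4],
])

```text
clock: 13.3
position: [0.557, -0.0197, 0.346]
ee_rot: [-1.847, -2.539, -0.002]
force: [-0.1, -0.7, 0.1]
width: 0.437
```

Run:
```python
from h import *
s=arm.observe();print({k:np.round(s[k],4) for k in('position','force','width','clock')})
r=cv2.Rodrigues(np.array(s['ee_rot']))[0];print(np.arctan2(r[1,1],r[0,1]),r[:,2])
a,d=cap('side','s6');b,e=cap('top','t6')
o=np.zeros((480,800,3),np.uint8)
o[:,:400]=cv2.resize(a[220:412,230:390],(400,480),interpolation=cv2.INTER_CUBIC)
o[:,400:]=cv2.resize(b[200:320,340:440+0],(400,480),interpolation=cv2.INTER_CUBIC)
cv2.imwrite('pics/c6.png',o[...,::-1])
```

```text
{'position': array([ 0.557 , -0.0197,  0.346 ]), 'force': array([-0.1007, -0.675 ,  0.127 ]), 'width': np.float64(0.4367), 'clock': np.float64(13.3)}
0.31278862446868644 [-7.25397425e-04  2.38993703e-03 -9.99996881e-01]
```

View pics/c6.png

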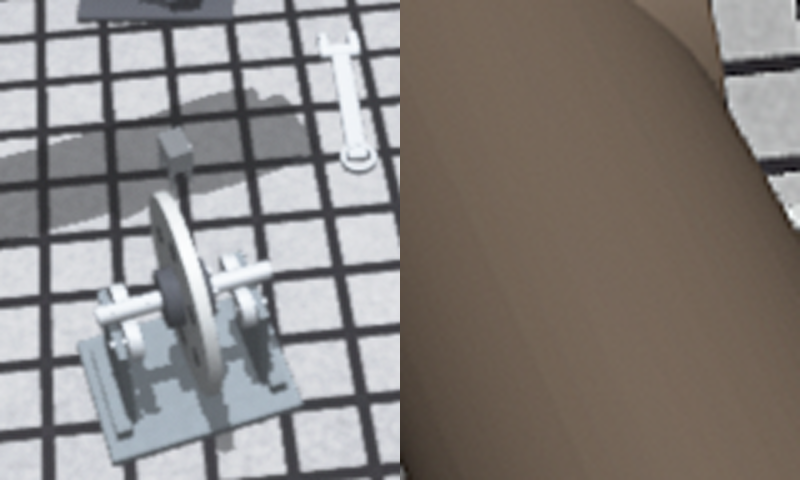

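The wheel sits on the rollers with its disc between the pairs, and the clip stands free at (175,150) in the crop. I'll grip the clip while the wheel settles.

>>> carry_out([
  [0, 0.15, -3, 0, 4],
  [0, 0.15, -7, 0, 4],
  [0, 0.15, -11, 0, 4],
  [0, 0.15, -15, 0, 4],
  [0, 0.15, -19, 0, 4],
  [0, 0.15, -22, 0, 4],
  [0, 0.15, -24, 0, 4],
  [0, 0.15, -25.2, 0, 4],
  [0, 0.15, -25.7, 0, 4],
  [0, 0.15, -25.7, 0, 4],
  [0, 0.15, -25.7, 0, 3],
  [0, 0.15, -25.7, 0, 2.5],
  [0, 0.15, -25.7, 0, 2],
  [0, 0.15, -25.7, 0, 1],
  [0, 0.15, -25.7, 0, 0],
  [0, 0.15, -25.7, 0, 0],
  [0, 0.15, -25.7, 0, 0],
  [0, 0.15, -25.7, 0, 0],
], squeeze=30)

```text
clock: 15.2
position: [0.5574, -0.0178, 0.0895]
ee_rot: [-1.847, -2.539, -0.004]
force: [-0.4, -0.6, 6.6]
width: 0.236
```

>>> carry_out([
  [0, 0, 2, 0, 0],
  [0, 0, 5, 0, 0],
  [0, 0, 9, 0, 0],
  [0, 0, 13, 0, 0],
  [0, 0, 17, 0, 0],
  [0, 0, 21, 0, 0],
  [0, 0, 24, 0, 0],
  [0, 0, 25, 0, 0],
  [0, 0, 25, 0, 0],
  [0, 0, 25, 0, 0],
  [0, 0, 25, 0, 0],
])

```text
clock: 16.3
position: [0.5567, -0.0181, 0.3377]
ee_rot: [-1.846, -2.538, -0.001]
force: [-0.1, -0.1, -0.3]
width: 0.238
```

```bash
cat > m.py <<'E'
from h import *
from scipy.optimize import least_squares
c=np.array([.5503,-.2215]);j=np.array([np.cos(.222),np.sin(.222)]);k=np.array([-j[1],j[0]])
def stand(n,d,b):
    W=cloud(n,d);p=W[b[0]:b[1],b[2]:b[3]].reshape(-1,3);p=p[np.isfinite(p).all(1)]
    return np.c_[(p[:,:2]-c)@j,(p[:,:2]-c)@k,p[:,2]]*1000
def rim(q):
    o=q[(q[:,2]>50)&(q[:,2]<200)&(abs(q[:,0])<9)]
    t=o[o[:,2]>170];print('disc x by z>170',np.percentile(t[:,0],[2,50,98]).round(1),'zmax',t[:,2].max().round(1),len(t))
    e=np.hypot(o[:,1],o[:,2]-115);e=o[(e>65)&(e<82)&(o[:,2]>120)]
    f=least_squares(lambda x:np.hypot(e[:,1]-x[0],e[:,2]-x[1])-75,[0,115],loss='soft_l1',f_scale=2);print('rim fit k,z',f.x.round(2),len(e))
E
python3 - <<'E'
from m import *
s=arm.observe();print({k:np.round(s[k],4) for k in('position','force','width','clock')})
r=cv2.Rodrigues(np.array(s['ee_rot']))[0];print(np.arctan2(r[1,1],r[0,1]))
a,d=cap('side','s7');q=stand('side',d,(280,405,250,360));rim(q)
_,d2=cap('top','t7');rim(stand('top',d2,(200,320,360,460)))
for s in(-1,1):
    m=q[(s*q[:,0]>24)&(s*q[:,0]<36)&(abs(q[:,1])<9)&(q[:,2]>108)&(q[:,2]<135)]
    f=least_squares(lambda x:np.hypot(m[:,1]-x[0],m[:,2]-x[1])-7,[0,115],loss='soft_l1');print(f.x)
    m=q[(s*q[:,0]>20)&(abs(q[:,1])<10)&(q[:,2]>112)&(q[:,2]<125)];print('shaft end',np.percentile(m[:,0],[1,99]))
cv2.imwrite('pics/c7.png',cv2.resize(a[130:400,220:380],None,fx=2.2,fy=2.2,interpolation=cv2.INTER_CUBIC)[...,::-1])
E
```

```text
{'position': array([ 0.5567, -0.0181,  0.3377]), 'force': array([-0.0857, -0.1374, -0.2844]), 'width': np.float64(0.2379), 'clock': np.float64(16.3)}
0.313072472003699
disc x by z>170 [-4.5 -0.4  5.5] zmax 192.9 341
rim fit k,z [ -0.18 114.33] 525
disc x by z>170 [-2.7  1.9  7.2] zmax 190.2 109
rim fit k,z [  2.74 113.88] 142
[ -0.1449706  115.08254639]
shaft end [-62.328521   -21.02515177]
[ -0.63839419 115.5725281 ]
shaft end [22.51835511 65.29434258]
```

View pics/c7.png

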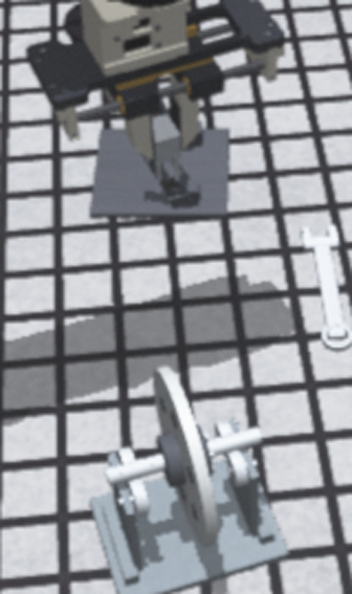

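The clip is held at (165,140) in the crop at 21.8 mm opening, and the wheel stands with its rim top at z≈190. I'll carry the clip over the wheel, then check that the wheel is still.

>>> carry_out([
  [0, -0.7, 0, 0, 0],
  [-0.1, -2, 0, -0.03, 0],
  [-0.15, -4, 0, -0.05, 0],
  [-0.2, -6.5, 0, -0.07, 0],
  [-0.25, -9, 0, -0.09, 0],
  [-0.3, -11.5, 0, -0.09, 0],
  [-0.35, -14, 0, -0.09, 0],
  [-0.4, -16, 0, -0.09, 0],
  [-0.45, -18, 0, -0.09, 0],
  [-0.5, -19.3, 0, -0.09, 0],
  [-0.52, -20, 0, -0.09, 0],
  [-0.52, -20.2, 0, -0.09, 0],
  [-0.52, -20.2, 0, -0.09, 0],
  [-0.52, -20.2, 0, -0.09, 0],
  [-0.52, -20.2, 0, -0.09, 0],
  [-0.52, -20.2, 0, -0.09, 0],
  [-0.52, -20.2, 0, -0.09, 0],
])

```text
clock: 18.1
position: [0.5518, -0.2196, 0.3381]
ee_rot: [-1.958, -2.453, -0.002]
force: [-0.3, 0.3, -0.8]
width: 0.235
```

>>> carry_out([
  [0, 0, -1.5, 0, 0],
  [0, 0, -3, 0, 0],
  [0, 0, -4, 0, 0],
  [0, 0, -4.5, 0, 0],
  [0, 0, -4.5, 0, 0],
  [0, 0, -4.5, 0, 0],
  [0, 0, -4.5, 0, 0],
  [0, 0, -4.5, 0, 0],
])

```text
clock: 18.9
position: [0.552, -0.2196, 0.2937]
ee_rot: [-1.958, -2.454, -0.002]
force: [-0.2, 0.6, -0.8]
width: 0.237
```

Run:
```python
from m import *
s=arm.observe();print({k:np.round(s[k],4) for k in('position','force','width','clock')})
r=cv2.Rodrigues(np.array(s['ee_rot']))[0];print(np.arctan2(r[1,1],r[0,1]))
a,d=cap('side','s8');b,_=cap('side','s8b')
for n in('s6','s7','s8b'):
    p=np.load(f'pics/{n}.npz')['p'];df=cv2.absdiff(p,a).max(2)
    m=df[325:378,288:322];print(n,m.max(),(m>40).sum())
q=stand('side',d,(250,405,250,360))
h=q[(abs(q[:,0])<16)&(abs(q[:,1])<22)&(q[:,2]>192)&(q[:,2]<237)];print('clip',len(h),np.percentile(h,[2,50,98],axis=0).round(1).tolist())
cv2.imwrite('pics/c8.png',cv2.resize(a[270:380,250:360],(600,600),interpolation=cv2.INTER_CUBIC)[...,::-1])
```

```text
{'position': array([ 0.552 , -0.2196,  0.2937]), 'force': array([-0.2209,  0.6064, -0.7938]), 'width': np.float64(0.2368), 'clock': np.float64(18.9)}
0.22359231845637537
s6 78 516
s7 79 512
s8b 5 0
clip 120 [[-14.1, -15.6, 192.9], [-0.1, -12.9, 226.9], [14.7, 2.6, 236.8]]
```

View pics/c8.png

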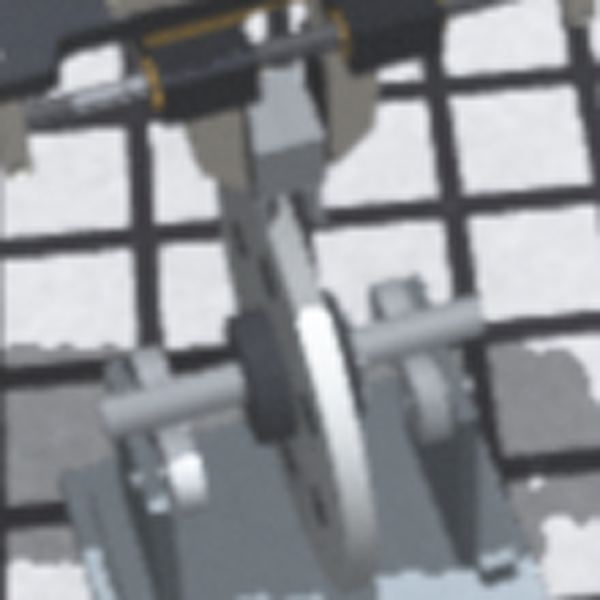

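The held clip is centred over the rim: its front face at k≈−15.6 mm puts its centre at about 0, and the rim is at −0.2. The wheel is still. I'll push down slowly.

>>> carry_out([
  [-0.07, 0, 0, 0, 0],
  [-0.07, 0, -0.5, 0, 0],
  [-0.07, 0, -1, 0, 0],
  [-0.07, 0, -1.3, 0, 0],
  [-0.07, 0, -1.6, 0, 0],
  [-0.07, 0, -1.9, 0, 0],
  [-0.07, 0, -2.2, 0, 0],
  [-0.07, 0, -2.5, 0, 0],
  [-0.07, 0, -2.8, 0, 0],
  [-0.07, 0, -3.0, 0, 0],
  [-0.07, 0, -3.1, 0, 0],
  [-0.07, 0, -3.1, 0, 0],
])

```text
clock: 20.2
position: [0.5513, -0.2195, 0.2623]
ee_rot: [-1.958, -2.454, -0.002]
force: [2.2, -0.4, 0.3]
width: 0.24
```

>>> carry_out([
  [0, 0, -0.1, 0, 0],
  [0, 0, -0.2, 0, 0],
  [0, 0, -0.3, 0, 0],
  [0, 0, -0.3, 0, 0],
])

```text
clock: 20.6
position: [0.5514, -0.2195, 0.2594]
ee_rot: [-1.958, -2.454, -0.002]
force: [0.2, 0.2, 2.6]
width: 0.236
```

>>> carry_out([
  [0, 0, -0.1, 0, 0],
  [0, 0, -0.15, 0, 0],
  [0, 0, -0.2, 0, 0],
  [0, 0, -0.2, 0, 0],
])

```text
clock: 21.0
position: [0.5516, -0.2201, 0.259]
ee_rot: [-1.96, -2.455, -0.002]
force: [-4.0, -0.8, 14.9]
width: 0.243
```

There is a firm stop at TCP 0.259, where fully home was expected at 0.2595, with 15 N against it. I'll relieve the load, release and retreat.

>>> carry_out([
  [0, 0.05, 0, 0, 0],
  [0, 0.05, 0.05, 0, 2.2],
  [0, 0.05, 0.05, 0, 2.3],
  [0, 0.05, 0.05, 0, 2.5],
  [0, 0.05, 0.05, 0, 2.8],
  [0, 0.05, 0.05, 0, 3.3],
  [0, 0.05, 0.05, 0, 4],
  [0, 0.05, 0.05, 0, 4.5],
  [0, 0.05, 1, 0, 4.5],
  [0, 0.05, 3, 0, 4.5],
  [0, 0.05, 6, 0, 4.5],
  [0, 0.05, 9, 0, 4.5],
  [-2, 0.05, 12, 0, 4.5],
  [-5, 3, 14, 0, 4.5],
  [-8, 7, 15, 0, 4.5],
  [-8, 11, 15, 0, 4.5],
  [-8, 15, 15, 0, 4.5],
  [-8, 19, 15, 0, 4.5],
  [-8, 23, 15, 0, 4.5],
  [-8, 25, 15, 0, 4.5],
], squeeze=5)

```text
clock: 23.0
position: [0.471, 0.034, 0.4103]
ee_rot: [1.955, 2.459, 0.005]
force: [-0.4, 0.2, -0.2]
width: 0.493
```

>>> carry_out([
  [0, 5, 0, 0, 4.5],
  [0, 9, 0, 0, 4.5],
  [0, 13, 0, 0, 4.5],
  [0, 15, 0, 0, 4.5],
  [0, 15, 0, 0, 4.5],
  [0, 15, 0, 0, 4.5],
  [0, 15, 0, 0, 4.5],
  [0, 15, 0, 0, 4.5],
  [0, 15, 0, 0, 4.5],
  [0, 15, 0, 0, 4.5],
])

```text
clock: 24.0
position: [0.4711, 0.1833, 0.4103]
ee_rot: [1.956, 2.458, 0.004]
force: [0.4, -0.2, -0.1]
width: 0.487
```

```bash
cat > chk.py <<'E'
from m import *
import sys
t=sys.argv[1]
s=arm.observe();print({k:np.round(s[k],4) for k in('position','force','clock','dq')})
a,d=cap('side','s'+t);b,d2=cap('top','t'+t)
for n,dd,bx in(('side',d,(240,405,250,370)),('top',d2,(200,330,350,460))):
    q=stand(n,dd,bx)
    h=q[(abs(q[:,0])<20)&(abs(q[:,1])<40)&(q[:,2]>193)&(q[:,2]<260)];print(n,'clip',len(h),np.percentile(h,[2,50,98],axis=0).round(1).tolist())
    g=h[h[:,2]>209];r=cv2.minAreaRect(g[:,:2].astype(np.float32));print('top face',r,np.polyfit(g[:,1],g[:,2],1),np.median(g[:,2]))
    rim(q)
E
python3 chk.py 9
python3 - <<'E'
import numpy as np,cv2
a=np.load('pics/s9.npz')['p'];b=np.load('pics/t9.npz')['p']
o=np.zeros((500,800,3),np.uint8)
o[:,:400]=cv2.resize(a[250:400,245:365],(400,500),interpolation=cv2.INTER_CUBIC)
o[:,400:]=cv2.resize(b[210:330,360:456],(400,500),interpolation=cv2.INTER_CUBIC)
cv2.imwrite('pics/c9.png',o[...,::-1])
E
```

```text
{'position': array([0.4711, 0.1833, 0.4103]), 'force': array([ 0.3762, -0.2291, -0.1008]), 'clock': np.float64(24.0), 'dq': array([-0.0033,  0.0026, -0.0036, -0.0016, -0.0009,  0.0002, -0.0031])}
side clip 304 [[-10.3, -15.8, 194.8], [-0.7, -5.8, 213.0], [11.1, 14.9, 216.8]]
top face ((0.6538591384887695, 0.23645401000976562), (33.4675407409668, 21.93915367126465), 89.60309600830078) [3.34279152e-02 2.13791420e+02] 213.85858743505642
disc x by z>170 [-8.6 -0.4  8.3] zmax 199.8 233
rim fit k,z [ -0.26 114.44] 404
top clip 241 [[-8.3, -11.2, 194.1], [1.9, 5.7, 212.2], [13.5, 18.7, 215.8]]
top face ((2.7894535064697266, 3.662504196166992), (31.182716369628906, 22.231372833251953), 89.22062683105469) [-3.83857003e-03  2.12629124e+02] 212.6892793175585
disc x by z>170 [-8.3  1.3  7.4] zmax 199.8 218
rim fit k,z [  1.49 113.33] 340
```

View pics/c9.png

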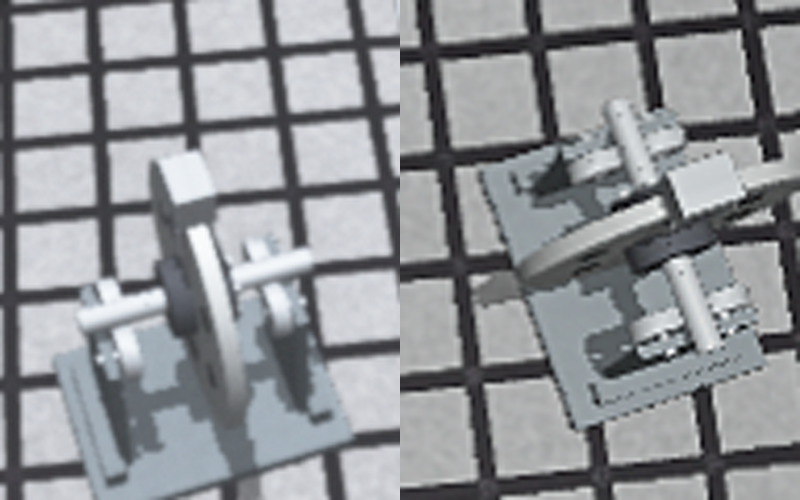

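The clip sits on top of the rim. Its top face is at about 213–214 mm, where fully home gives 214, and its tilt is about 0.01–0.03 rad. I'll wait 2 s and re-check that nothing moves.

>>> carry_out([
  [0, 0, 0, 0, 4.5],
  [0, 0, 0, 0, 4.5],
  [0, 0, 0, 0, 4.5],
  [0, 0, 0, 0, 4.5],
  [0, 0, 0, 0, 4.5],
  [0, 0, 0, 0, 4.5],
  [0, 0, 0, 0, 4.5],
  [0, 0, 0, 0, 4.5],
  [0, 0, 0, 0, 4.5],
  [0, 0, 0, 0, 4.5],
  [0, 0, 0, 0, 4.5],
  [0, 0, 0, 0, 4.5],
  [0, 0, 0, 0, 4.5],
  [0, 0, 0, 0, 4.5],
  [0, 0, 0, 0, 4.5],
  [0, 0, 0, 0, 4.5],
  [0, 0, 0, 0, 4.5],
  [0, 0, 0, 0, 4.5],
  [0, 0, 0, 0, 4.5],
  [0, 0, 0, 0, 4.5],
])

```text
clock: 26.1
position: [0.4711, 0.1836, 0.4103]
ee_rot: [1.955, 2.458, 0.005]
force: [-0.6, 0.2, -0.4]
width: 0.496
```

```bash
python3 chk.py 10
python3 - <<'E'
from h import *
for n,b in(('s',(250,400,245,365)),('t',(210,330,360,456))):
    p,q=[np.load(f'pics/{n}{i}.npz')['p'][b[0]:b[1],b[2]:b[3]] for i in(9,10)];d=cv2.absdiff(p,q).max(2);print(n,d.max(),(d>25).sum())
E
```

```text
{'position': array([0.4711, 0.1836, 0.4103]), 'force': array([-0.5906,  0.2257, -0.3601]), 'clock': np.float64(26.1), 'dq': array([ 0.0006, -0.0014, -0.0009, -0.    ,  0.0006, -0.0014,  0.0006])}
side clip 305 [[-10.3, -15.4, 194.6], [-0.6, -5.9, 213.2], [11.1, 14.4, 217.1]]
top face ((0.7600040435791016, 0.2884807586669922), (21.96892547607422, 31.813724517822266), 0.2757510840892792) [5.24685406e-02 2.14001508e+02] 213.9901276338506
disc x by z>170 [-8.5 -0.6  8. ] zmax 199.8 237
rim fit k,z [-8.0000e-02  1.1436e+02] 409
top clip 239 [[-8.3, -10.9, 194.6], [2.1, 5.5, 211.7], [13.3, 18.5, 215.4]]
top face ((2.7758893966674805, 3.2793006896972656), (30.376972198486328, 22.347002029418945), 89.79531860351562) [8.56802154e-03 2.12362596e+02] 212.36360142070276
disc x by z>170 [-8.3  1.5  7.6] zmax 200.0 221
rim fit k,z [  1.63 113.2 ] 339
s 7 0
t 6 0
```

```bash
python3 -c "
from cell import arm
print(arm.sign_off())"
```

```text
the job is handed in; nothing more can be done
None
```

The job is handed in at about 26 s on the clock. The wheel rests on its rollers with the clip home on top of the rim.

- **Wheel:** I drew it out of the rack along the disc and lowered it onto the rollers. I let go and left it about 7 s to settle before the clip touched it. Just before the clip went on, two pictures 0.05 s apart matched.
- **Clip:** I pushed it down until it met a firm stop at about 15 N. The gripper stood at 259.0 mm there, against 259.5 mm expected for fully home.

Last checks:
- **Seating:** the clip's top measured 212.4 mm from the top camera and 214.0 mm from the side camera. Fully home is 214 mm.
- **Stillness:** pictures taken 2 s apart, with the arm well clear, showed no change in the wheel or clip.
- **Centring:** the cameras disagreed by up to about 3 mm. They put the clip 0.4 mm (side) and 1.6 mm (top) off the rim's centre.
- **Tilt:** the clip's top came out near level, at 0.01 rad (top) and 0.05 rad (side).
- **Not checked:** I did not measure the heavy side directly. That it hangs down is inferred from the wait and from the wheel staying still. I did not re-measure the pot, the spanner and the jar at the end; no move went near them.

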